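# Index and seat the end cover of a printed worm reducer

### The job

The round end cover of the gear reducer has been started in its bore but stands proud, because the notch in its rim is not over the locating pin. Turn the cover with a fingertip until the notch meets the pin, then press it down with a fingertip until it sits fully home on the housing flange. Fingertips only: do not grip or lift the cover, do not use brute force on it, and leave the loose parts and the screwdriver round about where they lie.

Things in the scene. Friction and masses are not known exactly. Their poses are not given: they have to be found in the camera images.
- reducer: Black printed worm reducer on a 230 x 200 x 12 mm aluminium plate fixed to the bench. Origin at bench level on the vertical output axis, z up. Its round flange, 156 mm across, has its top 66 mm above the bench. On the +x side lies the worm tunnel with the motor at its +y end (57 mm square, top 72 mm above the bench, out to y = 157 mm). The locating pin is on the -y side.
- pin_top (a point): Top of the domed steel locating pin, 10 mm thick, which stands up 9.7 mm from the housing flange, 71 mm from the output axis. From above about half of it shows outside the rim of the cover, on a small round boss of the housing.
- cover: Orange printed end cover: disc 140 mm across, 10 mm thick, 0.45 kg with spigot; origin: centre of its underside, x axis towards its notch. Three straight radial ribs on its face, 10 mm high, 10 mm wide, run from the boss to 57 mm from the axis. It turns either way with light drag (0.12 N m) and stays where left; a finger beside a rib can push it round. Its spigot guides it: it does not tip wherever pressed.
- cover_mid (a point): Point on the output axis at the level of the cover's flat upper face: 86 mm above the bench at the start, 76 mm when the cover is home. Round it stands the cover's central boss, 40 mm across and 14 mm higher than the face, with a bearing; through it comes the fixed steel output shaft, 12 mm thick, up to 112 mm above the bench.
- notch (a point): Middle of the only notch in the cover's rim, level with the face and 71 mm from the axis: a cut open to the outside, 15 mm wide, reaching in to about 61 mm from the axis. It lies midway between two ribs: the ribs are at 60, 180 and 300 degrees from it. With this point above the pin the cover can go down.
- cover_fit (a joint): How far the cover has been pressed down, m: 0 at the start (underside just above the pin's tip), 0.010 when home on the flange; negative if lifted. Its seal drags: it moves at about 7 to 9 N of press and stays where it is left. Off the notch it stops on the pin after 1 or 2 mm. More than 40 N in all from the fingers (a hard shove, or a grip) is brute force.
- gear: Bystander: loose white printed gear, 66 mm across, 20 mm high; origin at the centre of its underside.
- bearing: Bystander: loose steel ball bearing, 42 mm across, 12 mm high; origin at the centre of its underside.
- screw_tray: Bystander: black two-part tray of screws, 85 x 65 x 22 mm; origin at the centre of its underside.
- driver: Bystander: screwdriver lying on the bench, 170 mm long along its x axis.

How it is judged (in metres and radians):
At the end, for the whole second after the job is handed in: The cover is pressed down at least 8.5 of its 10 mm, with the middle of the notch within 4 mm of the pin (value of joint cover_fit above 0.0085 m and horizontal distance between notch and pin_top below 0.004 m); the robot touches nothing.
It fails at once if the cover is lifted more than 3 mm (value of joint cover_fit below -0.003 m).
It fails at once if the fingers bear on the cover with more than 40 N in all (brute force, or a grip) (contact force between the fingers and cover above 40 N).
It fails at once if a bystander is moved more than 15 mm (distance of any of gear, bearing, screw_tray, driver from where it was at the start of the episode above 0.015 m).
It also fails if it takes over 48 s, if anything falls off the work surface, if the arm or the gripper's body presses on something with over 40 N, if the wrist force passes 120 N, or if a joint passes its speed limit or range.

### The arm

A 6-joint arm with a two-finger parallel gripper is mounted at the origin on the work surface. World frame = base frame: x ahead of the robot, y to its left, z up, the work surface at z = 0. Lengths are in mm, angles in rad, forces in N, time in s.
With the tool pointing down it reaches from about 350 to 1000 mm from the base axis. Payload 7.1 kg.
Tool frame: the origin (TCP) lies between the finger pads; the fingertips stand 17 mm ahead of it and the grasp point (between the pads) lies 2 mm behind it (arm.tip_extent is the distance from the TCP to the fingertips, in mm); x points along the fingers, y is the direction in which the jaws open and shut, and the axes are right-handed (so a half turn about x gives the same grasp; the last joint's range is limited). The gripper opens to 85 mm and grips with 20 to 120 N. Pads are 22 mm wide; open, the fingers measure 114 mm over their backs; the gripper's body (76 mm by 85 mm) begins 54 mm behind the grasp point. The pads swing forward as they close: fully open they stand 13 mm farther back than shut.
Start: joints at [1.196, 0.423, 1.63, -0, 1.089, -0.019], TCP at [217.681, 585.85, 248.319] pointing down, gripper open.
Joint ranges: [-3, 3], [-0.9, 2.11], [0.09, 2.58], [-1.31, 4.45], [0.11, 2.69], [-2.54, 2.54]. Speed limits (rad/s): [2.39, 2.39, 3.01, 3.14, 3.14, 3.14].

### API

Orientations are given as a 3x3 rotation matrix whose columns are the frame's x, y, z axes.
In Python, from workcell import arm, optics gives the robot as it stands.
- The arm moves only by the shell command python3 -m inch 'ROWS'. ROWS is a JSON object of lists of equal length, an entry for each row: "xyz": the shift along the tool's x, y, z in mm, a list of three; "turn": the turn, a rotation vector about the tool's x, y, z in degrees, a list of three; "grip": the opening, from 0 (shut) to 1 (fully open). A call has 1 to 12 rows; each row is the pose to reach, as a shift and turn from the pose commanded when the call began, along the tool's axes at that moment; what a row does not reach only later rows make up. A row lasts 1/10 s, in which the tool goes at most 50 mm and 8.59 degrees, less where a joint would pass 70% of its speed; a pose out of reach is approached as far as the arm can. A call with a gripper value outside its range is refused whole. The fingers move at their own pace and stop on an object; the grip force is fixed at half the most. Time passes only in rows, so rows that repeat a pose let the fingers close. It gives the time, the measured TCP pose, the force and the opening at its end, in the units of the state.
- arm.get_obs(): the state, without advancing time (a new reading comes with each control period).
- optics.snapshot(name): name is "scene" or "side" or "wrist"; returns a dict with "image" (384x512x3 uint8, red, green, blue), "intrinsics" (3x3 intrinsics, pixels), "D" ([k1, k2, p1, p2, k3] as OpenCV has them; the pictures are not rectified), "world_to_cam" (4x4, takes a point from world to camera coordinates). Camera axes: x right, y down, z forward; pixel columns grow to the right and rows downward; lengths in mm; the calibration is good to about 2 mm. A picture is of the moment at which its call begins. There is no depth.
- arm.job_done(): hands the job in, once; it reports no verdict.
The state is a dict: "time": time; "q": joint angles; "qvel": joint speeds; "joint_efforts": joint torques, N m; "tool_pos": TCP position; "eef_rot": TCP orientation; "force": force on the tool from outside, world axes, zero at the start; "torque": the same for the moment, N m; "opening": finger opening in mm.
Only numpy, scipy, OpenCV 4.12 (cv2) and the standard library are available. Lean on these libraries where they do the work, as an engineer would, in place of code of your own. Each camera call takes 0.05 s, during which the arm holds its last target.

## Working session

There is one attempt and no reset: what is moved stays moved. The work goes in short steps, Python scripts to look and compute and a shell command to move; the robot and the scene stay as the last step left them, time stands still between calls to the robot, and variables do not carry over. Pictures are saved under pics/ and viewed, and the job is handed in when it is done.

```bash
mkdir -p pics; ls
python3 - <<'E'
from workcell import arm, optics
import cv2,numpy as np
print(arm.get_obs())
for n in ["scene","side","wrist"]:
    s=optics.snapshot(n); cv2.imwrite(f"pics/{n}0.png",s["image"][:,:,::-1])
    print(n,np.array(s["intrinsics"]).round(1).tolist(),s["D"],np.array(s["world_to_cam"]).round(3).tolist())
E
```

```text
pics
{'time': 0.0, 'q': array([ 1.19601285e+00,  4.23847756e-01,  1.63071026e+00, -8.25617911e-06,
        1.08859266e+00, -1.90302731e-02]), 'qvel': array([ 3.02210307e-04,  7.98545055e-04, -1.19661354e-03,  4.61959540e-05,
       -1.53474480e-03, -1.20805051e-05]), 'joint_efforts': array([-2.28503537e-03, -5.57381129e+01, -2.81734675e+01, -1.36608446e-04,
        7.30683154e-03, -1.54819816e-05]), 'tool_pos': array([217.48673445, 585.37334344, 247.53339073]), 'eef_rot': array([[-5.63539106e-04,  3.48292471e-01,  9.37385746e-01],
       [-1.45255107e-03,  9.37384621e-01, -3.48292926e-01],
       [-9.99998786e-01, -1.55787735e-03, -2.23402916e-05]]), 'force': array([ 0.042997  , -0.75843122,  0.58653504]), 'torque': array([-0.00977469,  0.03690823,  0.01221396]), 'opening': 85.39475312656035}
scene [[383.6, 0.0, 256.2], [0.0, 383.6, 185.7], [0.0, 0.0, 1.0]] [0.02440408 0.         0.         0.         0.        ] [[-0.191, 0.981, -0.02, 60.503], [0.732, 0.129, -0.669, -366.711], [-0.654, -0.143, -0.743, 1421.721], [0.0, 0.0, 0.0, 1.0]]
side [[346.5, 0.0, 247.4], [0.0, 346.5, 192.7], [0.0, 0.0, 1.0]] [0.03298698 0.         0.         0.         0.        ] [[0.952, -0.308, 0.005, -553.745], [-0.213, -0.671, -0.71, 225.422], [0.222, 0.675, -0.704, 616.901], [0.0, 0.0, 0.0, 1.0]]
wrist [[321.9, 0.0, 249.0], [0.0, 321.9, 193.6], [0.0, 0.0, 1.0]] [-0.00441676  0.          0.          0.          0.        ] [[0.349, 0.937, -0.001, -625.265], [0.895, -0.333, 0.298, -38.382], [0.279, -0.105, -0.955, 379.552], [0.0, 0.0, 0.0, 1.0]]
```

View pics/scene0.png

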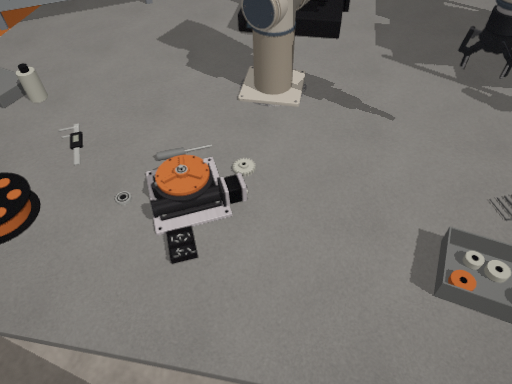

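View pics/side0.png

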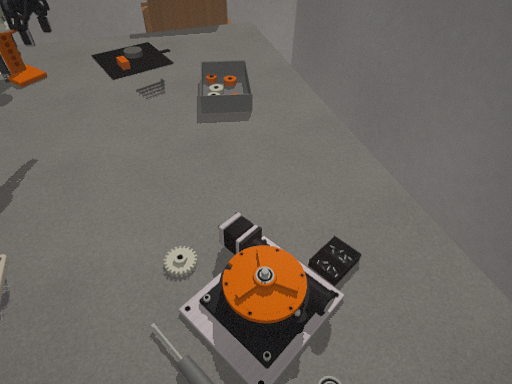

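View pics/wrist0.png

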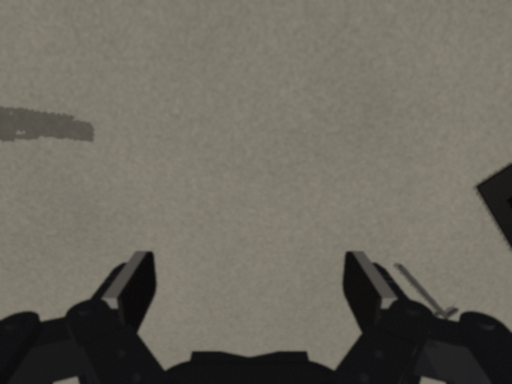

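The scene view shows the orange cover at about (183,175), and the side view shows it at about (265,284), with the driver, gear, bearing and tray around it. Next I'll measure the axis, ribs, notch and pin.

```bash
cat > h.py <<'E'
from workcell import arm, optics
import cv2,numpy as np
def cal(s):
    return np.array(s["intrinsics"],float),np.array(s["D"],float),np.array(s["world_to_cam"],float)
def ray(s,uv,z):
    K,D,T=cal(s); uv=np.array(uv,float).reshape(-1,1,2)
    n=cv2.undistortPoints(uv,K,D).reshape(-1,2)
    d=np.c_[n,np.ones(len(n))]@T[:3,:3]; c=-T[:3,:3].T@T[:3,3]
    return c+d*((z-c[2])/d[:,2])[:,None]
def proj(s,P):
    K,D,T=cal(s); return cv2.projectPoints(np.array(P,float).reshape(-1,1,3),cv2.Rodrigues(T[:3,:3])[0],T[:3,3],K,D)[0].reshape(-1,2)
def orange(im):
    h=cv2.cvtColor(im,cv2.COLOR_RGB2HSV); return cv2.inRange(h,(3,150,60),(22,255,255))
def big(m,near):
    n,l,st,c=cv2.connectedComponentsWithStats(m); i=[k for k in range(1,n) if st[k,4]>200]
    k=min(i,key=lambda k:np.hypot(*(c[k]-near))); return (l==k).astype(np.uint8)*255,c[k],st[k]
def topdown(s,c,z,half=110,sc=3):
    n=int(2*half*sc); g=np.mgrid[0:n,0:n].astype(float)
    x=c[0]+half-g[0]/sc; y=c[1]+half-g[1]/sc   # up=+x, left=+y
    uv=proj(s,np.c_[x.ravel(),y.ravel(),np.full(n*n,z)]).reshape(n,n,2).astype(np.float32)
    return cv2.remap(s["image"],uv[...,0],uv[...,1],cv2.INTER_LINEAR)
E
python3 - <<'E'
from h import *
for n,near in (("scene",(183,175)),("side",(265,284))):
    s=optics.snapshot(n); m,c,st=big(orange(s["image"]),near)
    cn=max(cv2.findContours(m,cv2.RETR_EXTERNAL,cv2.CHAIN_APPROX_NONE)[0],key=len)
    P=ray(s,cn.reshape(-1,2),86.)[:,:2]
    (cx,cy),r=cv2.minEnclosingCircle(P.astype(np.float32))
    e=cv2.fitEllipse(P.astype(np.float32))
    print(n,c,st,(cx,cy),r,e)
    im=topdown(s,e[0],86.); cv2.imwrite(f"pics/td_{n}.png",im[:600,:,::-1] if 0 else cv2.resize(im,(600,600))[:,:,::-1])
E
```

```text
scene [182.14513166 175.50826699] [ 155  155   55   41 1633] (564.4649047851562, -149.54977416992188) 74.79381561279297 ((564.2910766601562, -148.34600830078125), (138.60939025878906, 146.88909912109375), 123.24530029296875)
side [264.10253807 284.49908629] [ 222  245   85   79 4925] (560.90185546875, -151.13250732421875) 73.043701171875 ((561.7369995117188, -151.61195373535156), (138.6546630859375, 144.42355346679688), 156.1188507080078)
```

View pics/td_side.png

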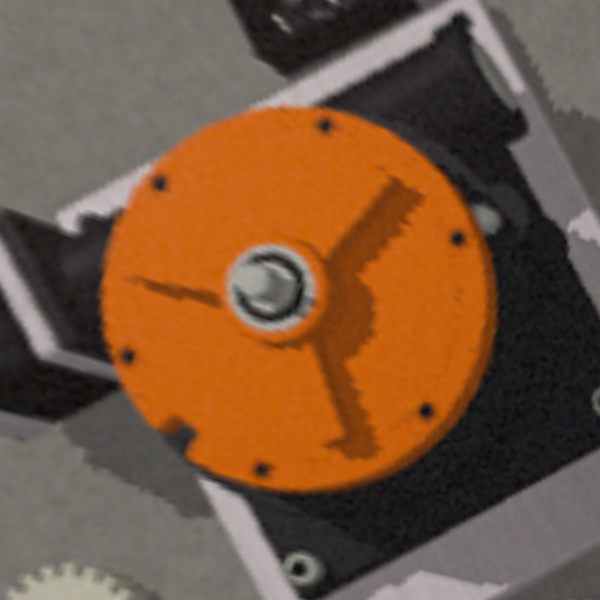

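View pics/td_scene.png

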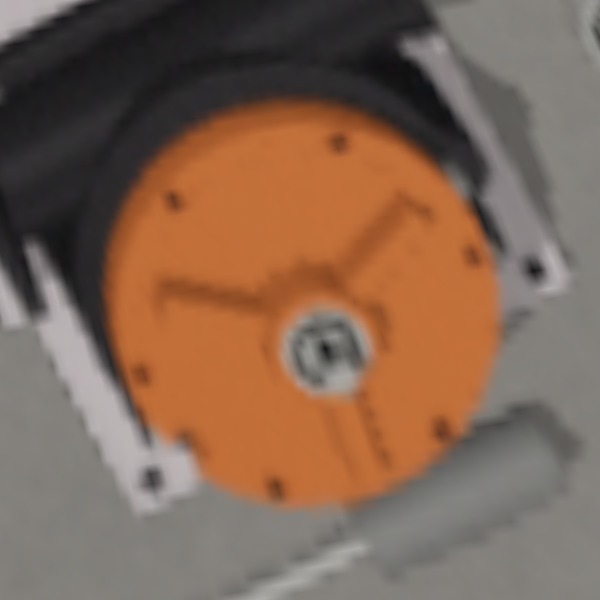

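```bash
python3 -c "
from workcell import arm;print(arm.tip_extent)"
python3 -m inch '{"xyz":[[0,-24,23],[0,-48,46],[0,-72,69],[0,-95,92],[0,-120,116],[0,-144,139],[0,-168,162],[0,-192,185],[0,-216,208],[0,-240,232],[0,-264,255],[0,-286,278]],"turn":[[7,0,0],[14,0,0],[21,0,0],[28,0,0],[35,0,0],[42,0,0],[49,0,0],[56,0,0],[63,0,0],[70,0,0],[77,0,0],[85,0,0]],"grip":[0,0,0,0,0,0,0,0,0,0,0,0]}'
python3 - <<'E'
from h import *
o=arm.get_obs();print(o["q"],o["tool_pos"],o["eef_rot"].round(4),o["opening"],o["force"])
E
```

```text
17.0
time: 1.45
tool_pos: [378.9, 219.6, 248.4]
eef_rot: [[0.0, 0.963, -0.27], [0.0, -0.27, -0.963], [-1.0, 0.0, -0.0]]
force: [0.2, 0.1, 0.3]
opening: 0.2
[ 4.98016510e-01  1.43956151e-01  2.02541688e+00 -5.42514369e-05
  9.72019236e-01  7.71838073e-01] [378.91187803 219.55652706 248.4244322 ] [[ 2.000e-04  9.628e-01 -2.704e-01]
 [ 1.000e-04 -2.704e-01 -9.628e-01]
 [-1.000e+00  2.000e-04 -1.000e-04]] 0.2078858372251113 [0.2229035  0.14663826 0.29885289]
```

```bash
python3 -m inch '{"xyz":[[0,23,28],[0,46,56],[0,69,84],[0,92,112],[0,115,140],[0,138,168],[0,161,196],[0,184,224],[0,207,252],[0,230,280],[0,253,308],[0,253,308]],"turn":[[7,0,0],[14,0,0],[21,0,0],[28,0,0],[35,0,0],[42,0,0],[49,0,0],[56,0,0],[63,0,0],[71,0,0],[79,0,0],[85,0,0]],"grip":[0,0,0,0,0,0,0,0,0,0,0,0]}'
python3 - <<'E'
from h import *
o=arm.get_obs();print(o["q"],o["eef_rot"].round(4))
s=optics.snapshot("wrist");cv2.imwrite("pics/w1.png",s["image"][:,:,::-1])
s=optics.snapshot("side");cv2.imwrite("pics/s1.png",s["image"][:,:,::-1])
E
```

```text
time: 2.65
tool_pos: [542.6, -146.8, 248.4]
eef_rot: [[0.002, -0.188, -0.982], [-0.001, -0.982, 0.188], [-1.0, 0.001, -0.002]]
force: [0.2, 0.5, -0.6]
opening: 0.2
[-2.84927156e-01  3.30396577e-01  1.77196874e+00 -8.43710895e-04
  1.03702140e+00  1.47592344e+00] [[ 1.900e-03 -1.885e-01 -9.821e-01]
 [-1.300e-03 -9.821e-01  1.885e-01]
 [-1.000e+00  9.000e-04 -2.100e-03]]
```

View pics/w1.png

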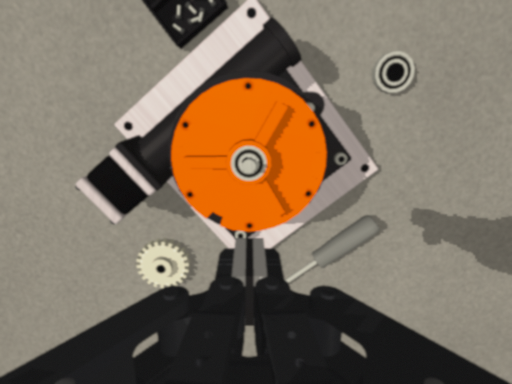

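The wrist view shows the whole cover centred at about (249,155). The notch is at about (215,218), the pin at about (316,103), and the ribs are visible. I'll measure on the face plane.

```bash
cat >> h.py <<'E'
def circ(P):
    from scipy.optimize import least_squares
    r=least_squares(lambda p:np.hypot(P[:,0]-p[0],P[:,1]-p[1])-p[2],[P[:,0].mean(),P[:,1].mean(),70],loss="soft_l1",f_scale=.7)
    return r.x
def meas(s,near,z=86.,name=None):
    m,c,st=big(orange(s["image"]),near)
    cn=max(cv2.findContours(m,cv2.RETR_EXTERNAL,cv2.CHAIN_APPROX_NONE)[0],key=len).reshape(-1,2)
    P=ray(s,cn,z)[:,:2]; x=circ(P); d=P-x[:2]; r=np.hypot(*d.T); a=np.degrees(np.arctan2(d[:,1],d[:,0]))
    k=r<x[2]-2.5
    print("circle",x.round(2),"dents",[(round(float(i)),round(float(j),1)) for i,j in zip(a[k],r[k])])
    if name:
        im=topdown(s,x[:2],z); cv2.imwrite(name,cv2.resize(im,(600,600))[:,:,::-1])
    return x
E
python3 - <<'E'
from h import *
s=optics.snapshot("wrist"); x=meas(s,(249,155),86.,"pics/tdw1.png")
E
```

```text
circle [ 562.7  -149.11   70.2 ] dents [(135, 66.3), (135, 64.9), (136, 63.5), (136, 62.1), (137, 62.5), (138, 62.0), (139, 62.4), (140, 61.9), (141, 62.3), (142, 61.9), (143, 62.4), (144, 62.9), (144, 63.8), (144, 65.2), (144, 66.1), (145, 67.1)]
```

View pics/tdw1.png

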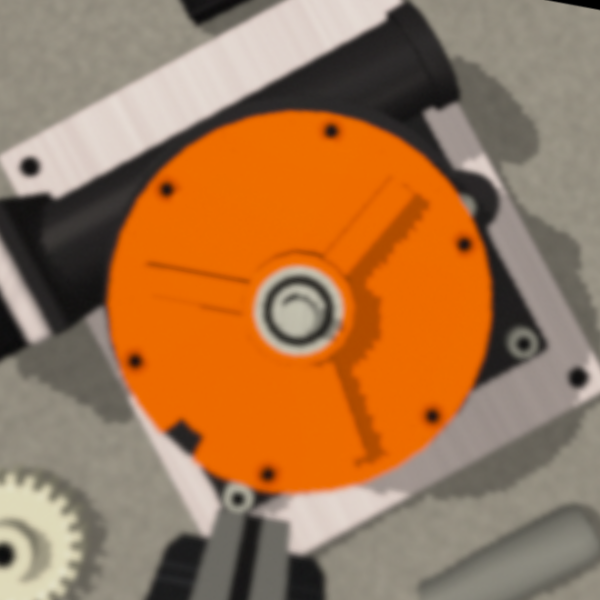

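Run:
```python
from h import *
c=(562.7,-149.1)
s=optics.snapshot("wrist")
t=np.radians(-63); p=(c[0]+71*np.cos(t),c[1]+71*np.sin(t))
A=[]
for n in ("wrist","side","scene"):
    s=optics.snapshot(n); im=topdown(s,p,75.,20,10); A.append(cv2.resize(im,(380,380))); print(n,p)
cv2.imwrite("pics/pin.png",cv2.resize(np.hstack(A[:2]),(760,380))[:,:,::-1])
s=optics.snapshot("wrist")
# bench-level plate edge: pinkish/white plate hole pixels: two holes at corners via dark blobs on td at z=12
im=topdown(s,c,12.,170,2); cv2.imwrite("pics/plate.png",cv2.resize(im,(600,600))[:,:,::-1])
```

```text
wrist (np.float64(594.9333254815078), np.float64(-212.3614632173741))
side (np.float64(594.9333254815078), np.float64(-212.3614632173741))
scene (np.float64(594.9333254815078), np.float64(-212.3614632173741))
```

View pics/pin.png

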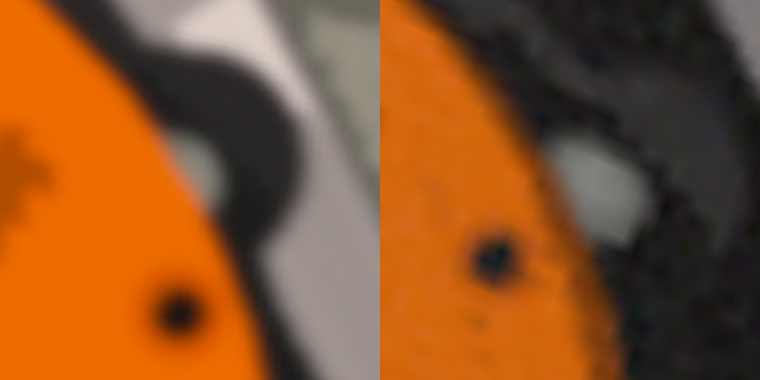

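View pics/plate.png

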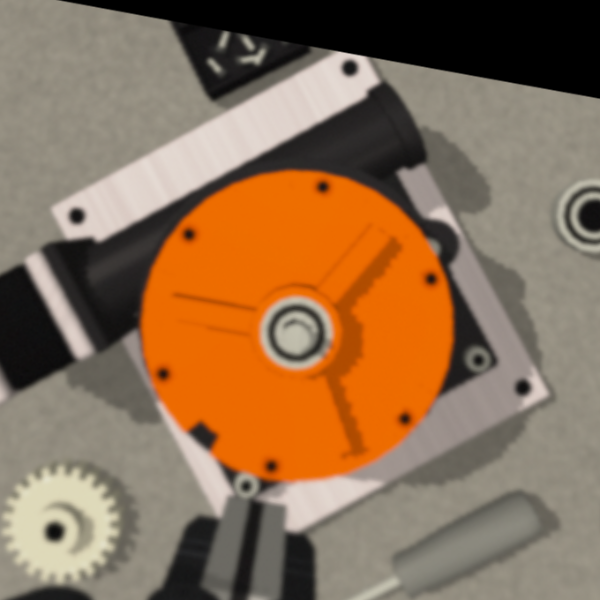

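Measured so far:
- The axis is at (562.7, -149.1). The fitted radius is 70.2 mm, which agrees with the stated size.
- The notch is at 140°.
- The pin is at about -61.5°, r = 70.9, which agrees with the plate's -y direction.

So I'll turn the cover about +158.5°, pushing the rib at 80°. First I'll hover next to that rib.

```bash
python3 -m inch '{"xyz":[[0,-23,-22],[0,-46,-43],[40,-46,-43],[85,-46,-43],[110,-46,-43],[120,-46,-43],[120,-46,-43],[120,-46,-43]],"turn":[[0,0,0],[0,0,0],[0,0,0],[0,0,0],[0,0,0],[0,0,0],[0,0,0],[0,0,0]],"grip":[0,0,0,0,0,0,0,0]}'
python3 - <<'E'
from h import *
for n in ("wrist","side"):
    s=optics.snapshot(n);cv2.imwrite(f"pics/{n}2.png",s["image"][:,:,::-1])
o=arm.get_obs();print(o["tool_pos"],o["eef_rot"].round(4),o["force"])
E
```

```text
time: 3.85
tool_pos: [592.4, -105.7, 129.6]
eef_rot: [[0.002, -0.18, -0.984], [-0.0, -0.984, 0.18], [-1.0, 0.0, -0.002]]
force: [-0.1, 0.6, 0.9]
opening: -0.1
[ 592.67439633 -105.88538262  130.18612094] [[ 3.100e-03 -1.801e-01 -9.836e-01]
 [-6.000e-04 -9.837e-01  1.801e-01]
 [-1.000e+00  1.000e-04 -3.200e-03]] [-0.22736798 -0.226844   -0.28392065]
```

View pics/side2.png

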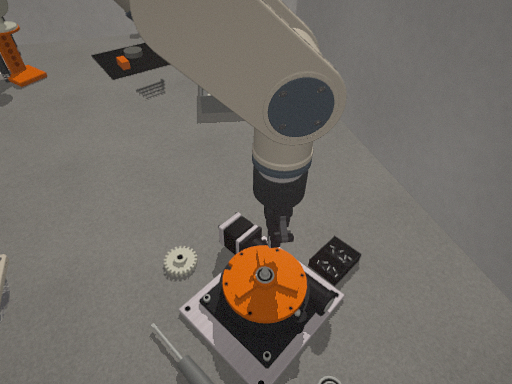

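View pics/wrist2.png

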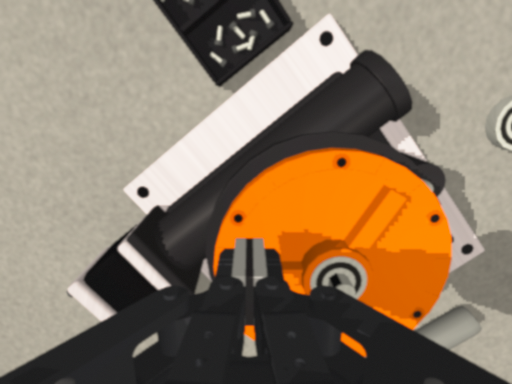

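```bash
python3 -m inch '{"xyz":[[0,4,0],[12,4,0],[22,4,0],[22,4,0],[22,4,0]],"turn":[[0,0,0],[0,0,0],[0,0,0],[0,0,0],[0,0,0]],"grip":[0,0,0,0,0]}'
python3 - <<'E'
from h import *
for n in ("wrist","side"):
    s=optics.snapshot(n);cv2.imwrite(f"pics/{n}3.png",s["image"][:,:,::-1])
o=arm.get_obs();print(o["tool_pos"],o["eef_rot"].round(4),o["force"])
E
```

```text
time: 4.45
tool_pos: [590.2, -109.5, 105.5]
eef_rot: [[-0.002, -0.18, -0.984], [0.0, -0.984, 0.18], [-1.0, -0.0, 0.002]]
force: [0.4, -0.2, 0.8]
opening: 0.0
[ 590.79162338 -109.58359336  106.22246722] [[-1.000e-04 -1.803e-01 -9.836e-01]
 [ 0.000e+00 -9.836e-01  1.803e-01]
 [-1.000e+00 -0.000e+00  1.000e-04]] [-0.20018566 -0.23462091 -0.62959869]
```

View pics/wrist3.png

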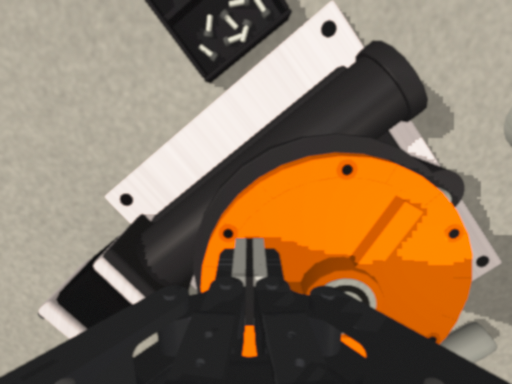

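```bash
cat > arc.py <<'E'
from h import *
import sys
C=np.array([562.7,-149.1])
def arc(angles):
    o=arm.get_obs();R=o["eef_rot"];d=np.r_[C-o["tool_pos"][:2],0]@R
    c=d[1:]; print("C in tool yz",c.round(1),"r",np.hypot(*c).round(1))
    for a in angles:
        t=np.radians(-a); M=np.array([[np.cos(t),-np.sin(t)],[np.sin(t),np.cos(t)]])
        p=c-M@c; print(a,[0,*(float(v) for v in p.round(1))])
arc([float(v) for v in sys.argv[1:]])
E
python3 arc.py 2 4 6 8 12 18 24 30 36 42 48 54
```

```text
C in tool yz [43.9 20.5] r 48.5
2.0 [0, -0.7, 1.5]
4.0 [0, -1.3, 3.1]
6.0 [0, -1.9, 4.7]
8.0 [0, -2.4, 6.3]
12.0 [0, -3.3, 9.6]
18.0 [0, -4.2, 14.6]
24.0 [0, -4.5, 19.6]
30.0 [0, -4.4, 24.7]
36.0 [0, -3.7, 29.7]
42.0 [0, -2.4, 34.7]
48.0 [0, -0.7, 39.4]
54.0 [0, 1.5, 44.0]
```

```bash
python3 -m inch '{"xyz":[[0,-0.7,1.5],[0,-1.3,3.1],[0,-1.9,4.7],[0,-2.4,6.3],[0,-3.3,9.6],[0,-4.2,14.6],[0,-4.5,19.6],[0,-4.4,24.7],[0,-3.7,29.7],[0,-2.4,34.7],[0,-0.7,39.4],[0,1.5,44]],"turn":[[-2,0,0],[-4,0,0],[-6,0,0],[-8,0,0],[-12,0,0],[-18,0,0],[-24,0,0],[-30,0,0],[-36,0,0],[-42,0,0],[-48,0,0],[-54,0,0]],"grip":[0,0,0,0,0,0,0,0,0,0,0,0]}'
python3 - <<'E'
from h import *
for n in ("wrist","side"):
    s=optics.snapshot(n);cv2.imwrite(f"pics/{n}4.png",s["image"][:,:,::-1])
o=arm.get_obs();print(o["q"],o["tool_pos"],o["eef_rot"].round(4),o["force"])
E
python3 arc.py 3 8 14 20 26 32 38 44 50 56 62 68
```

```text
time: 5.75
tool_pos: [547.8, -102.7, 106.9]
eef_rot: [[0.002, 0.693, -0.721], [0.0, -0.721, -0.693], [-1.0, 0.001, -0.002]]
force: [0.8, 3.3, -0.1]
opening: -0.3
[-2.07521505e-01  5.27620690e-01  1.86592554e+00  3.05642438e-04
  7.47299262e-01  6.00996792e-01] [ 547.26391172 -103.00669518  106.76558999] [[ 8.000e-04  6.904e-01 -7.234e-01]
 [ 0.000e+00 -7.234e-01 -6.904e-01]
 [-1.000e+00  5.000e-04 -6.000e-04]] [0.53250449 0.57643186 0.1475113 ]
C in tool yz [44.  20.7] r 48.6
3.0 [0, -1.0, 2.3]
8.0 [0, -2.4, 6.3]
14.0 [0, -3.7, 11.3]
20.0 [0, -4.4, 16.3]
26.0 [0, -4.6, 21.4]
32.0 [0, -4.3, 26.5]
38.0 [0, -3.4, 31.5]
44.0 [0, -2.0, 36.4]
50.0 [0, -0.1, 41.1]
56.0 [0, 2.3, 45.6]
62.0 [0, 5.1, 49.8]
68.0 [0, 8.4, 53.7]
```

View pics/wrist4.png

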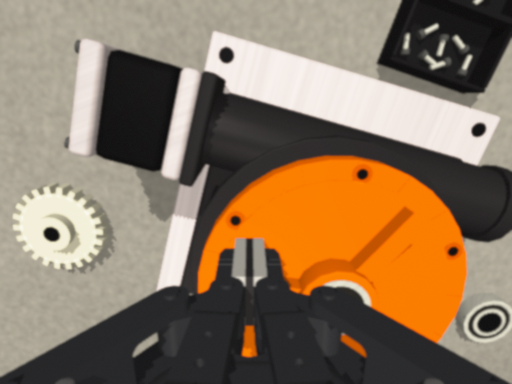

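View pics/side4.png

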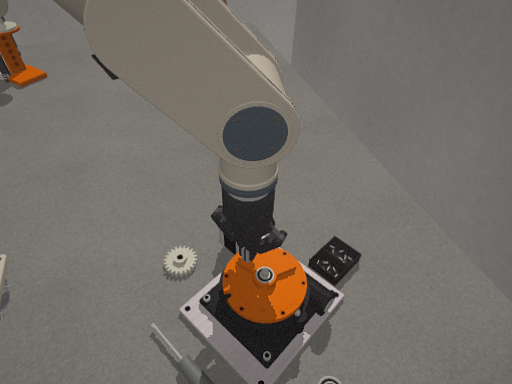

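The cover is turning with the finger, at a side force of about 3 N. I'll continue the arc.

```bash
python3 -m inch '{"xyz":[[0,-1,2.3],[0,-2.4,6.3],[0,-3.7,11.3],[0,-4.4,16.3],[0,-4.6,21.4],[0,-4.3,26.5],[0,-3.4,31.5],[0,-2,36.4],[0,0,41.1],[0,2.3,45.6],[0,5.1,49.8],[0,8.4,53.7]],"turn":[[-3,0,0],[-8,0,0],[-14,0,0],[-20,0,0],[-26,0,0],[-32,0,0],[-38,0,0],[-44,0,0],[-50,0,0],[-56,0,0],[-62,0,0],[-68,0,0]],"grip":[0,0,0,0,0,0,0,0,0,0,0,0]}'
python3 - <<'E'
from h import *
s=optics.snapshot("wrist");cv2.imwrite(f"pics/wrist5.png",s["image"][:,:,::-1])
s=optics.snapshot("side");meas(s,(265,284),86.,"pics/td5.png")
o=arm.get_obs();print(o["q"],o["tool_pos"],o["eef_rot"].round(4),o["force"])
E
python3 arc.py 3 8 14 20 26 32 34 36 38 40 42
```

```text
time: 7.05
tool_pos: [513.6, -146.1, 106.4]
eef_rot: [[-0.001, 0.929, 0.369], [0.001, 0.369, -0.929], [-1.0, -0.001, -0.001]]
force: [-1.5, 2.6, 1.6]
opening: 0.2
circle [ 563.81 -155.94   67.24] dents [(75, 63.0), (77, 61.0), (77, 58.8), (79, 56.9), (81, 55.0), (82, 52.9), (84, 51.2), (85, 49.2), (85, 47.1), (88, 45.6), (91, 44.1), (94, 42.8), (98, 41.6), (99, 39.8), (102, 38.9), (105, 39.8), (108, 39.1), (109, 41.7), (111, 42.8), (112, 43.9), (116, 43.5), (118, 42.1), (120, 40.7), (122, 39.4), (124, 38.2), (128, 38.4), (132, 38.8), (135, 39.3), (138, 38.5), (141, 37.7), (143, 35.5), (146, 34.9), (149, 34.4), (152, 35.6), (155, 35.3), (158, 36.8), (161, 36.7), (164, 36.7), (167, 36.8), (170, 37.0), (172, 38.9), (174, 40.9), (172, 42.2), (174, 42.5), (176, 44.5), (178, 46.5), (177, 48.1), (179, 50.1), (178, 51.6), (176, 52.8), (175, 54.4), (175, 56.0), (173, 57.3), (171, 58.6), (169, 60.1), (167, 60.0), (165, 61.6), (165, 63.2), (-113, 64.7), (-113, 63.1), (-112, 61.4), (-110, 61.3), (-109, 61.3), (-107, 61.2), (-106, 61.3), (-104, 59.7), (-103, 61.4), (-102, 61.6), (-101, 63.3), (-44, 64.2), (-40, 64.7), (-39, 64.2), (-33, 64.7), (-32, 64.5)]
[-2.99983922e-01  5.04112072e-01  1.91515750e+00 -1.86188071e-04
  7.22714690e-01 -6.74999445e-01] [ 513.96280838 -146.55860032  106.40810631] [[-4.000e-04  9.305e-01  3.664e-01]
 [-0.000e+00  3.664e-01 -9.305e-01]
 [-1.000e+00 -4.000e-04 -1.000e-04]] [-0.8476591   0.1932456   0.89467537]
C in tool yz [44.4 20.2] r 48.8
3.0 [0, -1.0, 2.4]
8.0 [0, -2.4, 6.4]
14.0 [0, -3.6, 11.3]
20.0 [0, -4.2, 16.4]
26.0 [0, -4.4, 21.5]
32.0 [0, -4.0, 26.6]
34.0 [0, -3.7, 28.3]
36.0 [0, -3.4, 30.0]
38.0 [0, -3.0, 31.6]
40.0 [0, -2.6, 33.3]
42.0 [0, -2.1, 34.9]
```

View pics/td5.png

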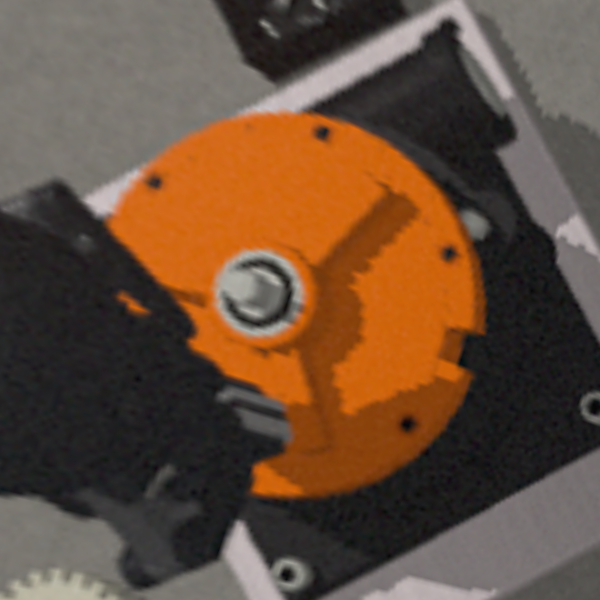

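View pics/wrist5.png

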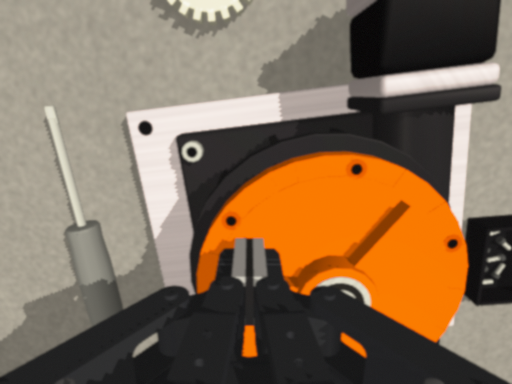

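The notch is now at about -103.5°, as predicted, with about 42° left. I'll do 40° and then measure.

```bash
python3 -m inch '{"xyz":[[0,-1,2.4],[0,-2.4,6.4],[0,-3.6,11.3],[0,-4.2,16.4],[0,-4.4,21.5],[0,-4,26.6],[0,-3.7,28.3],[0,-3.4,30],[0,-3,31.6],[0,-2.6,33.3],[0,-2.6,33.3]],"turn":[[-3,0,0],[-8,0,0],[-14,0,0],[-20,0,0],[-26,0,0],[-32,0,0],[-34,0,0],[-36,0,0],[-38,0,0],[-40,0,0],[-40,0,0]],"grip":[0,0,0,0,0,0,0,0,0,0,0]}'
python3 - <<'E'
from h import *
s=optics.snapshot("side")
C=(561.7,-151.3)
im=topdown(s,C,86.,100,3); cv2.imwrite("pics/td6.png",im[:,:,::-1])
t=np.radians(-61.5); p=(C[0]+68*np.cos(t),C[1]+68*np.sin(t))
im=topdown(s,p,86.,25,10); cv2.imwrite("pics/td6z.png",im[:,:,::-1])
o=arm.get_obs();print(o["tool_pos"],o["eef_rot"].round(4),o["force"])
E
```

```text
time: 8.25
tool_pos: [523.7, -178.1, 106.3]
eef_rot: [[-0.001, 0.479, 0.878], [0.0, 0.878, -0.479], [-1.0, -0.0, -0.001]]
force: [-3.0, 0.2, 0.5]
opening: 0.2
[ 523.77444957 -178.07938387  106.30667022] [[-6.000e-04  4.789e-01  8.779e-01]
 [-0.000e+00  8.779e-01 -4.789e-01]
 [-1.000e+00 -3.000e-04 -5.000e-04]] [-1.70809253  0.09113804  1.04206038]
```

View pics/td6.png

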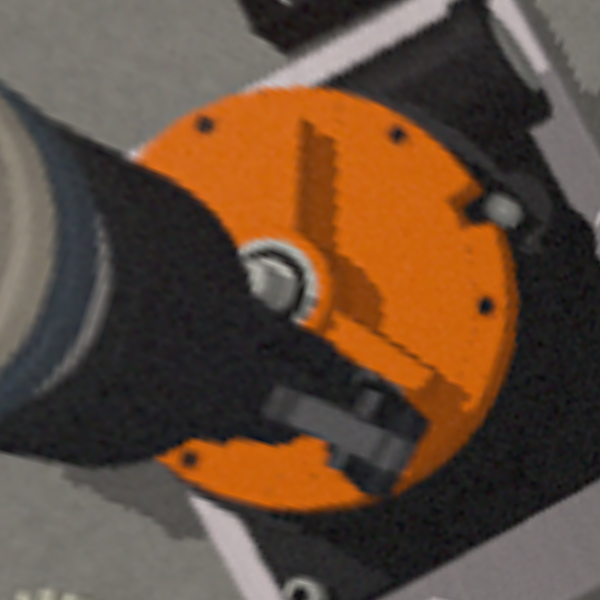

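View pics/td6z.png

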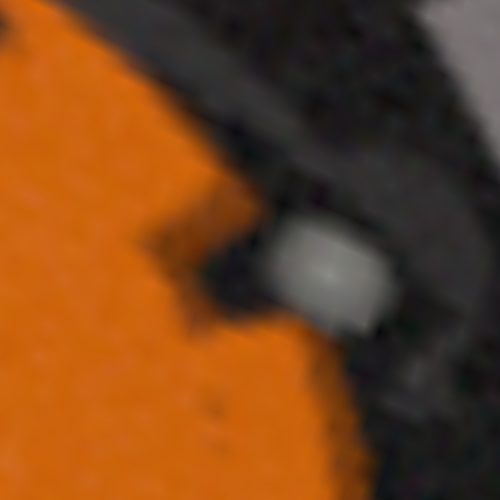

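From the screw holes, the cover has turned 157.6°, which puts the notch at about 297.6°. I'll back off, lift clear, and check the notch against the pin from directly above.

```bash
python3 -m inch '{"xyz":[[0,0,-4],[-20,0,-4],[-45,0,-4],[-70,0,20],[-75,5,60],[-75,10,100],[-75,10,127],[-75,10,127],[-75,10,127],[-75,10,127]],"turn":[[0,0,0],[0,0,0],[0,0,0],[0,0,0],[0,0,0],[0,0,0],[0,0,0],[0,0,0],[0,0,0],[0,0,0]],"grip":[0,0,0,0,0,0,0,0,0,0]}'
python3 - <<'E'
from h import *
s=optics.snapshot("wrist");cv2.imwrite("pics/w7.png",s["image"][:,:,::-1])
x=meas(s,(249,190),86.,"pics/td7.png")
t=np.radians(-61.5); p=(x[0]+68*np.cos(t),x[1]+68*np.sin(t))
im=topdown(s,p,86.,25,10); cv2.imwrite("pics/td7z.png",im[:,:,::-1])
K,D,T=cal(s);print("cam",-T[:3,:3].T@T[:3,3],p)
E
```

```text
time: 9.3
tool_pos: [639.3, -229.2, 180.9]
eef_rot: [[-0.001, 0.476, 0.879], [0.001, 0.879, -0.476], [-1.0, -0.0, -0.001]]
force: [0.0, -0.0, 0.3]
opening: -0.1
circle [ 571.93 -153.8    61.62] dents [(-75, 59.0), (-75, 58.1), (-75, 57.1), (-76, 56.2), (-76, 55.2), (-76, 54.3), (-75, 53.8), (-75, 53.3), (-74, 52.8), (-73, 52.8), (-72, 52.8), (-71, 52.9), (-70, 52.9), (-69, 52.5), (-68, 52.5), (-68, 52.1), (-67, 52.2), (-66, 51.8), (-65, 51.9), (-65, 52.4), (-65, 53.4), (-64, 53.9), (-65, 54.8), (-64, 55.4), (-64, 55.9), (-64, 56.9), (-64, 57.4), (-63, 58.0), (-63, 58.9), (-21, 59.1), (-17, 59.1), (98, 58.8), (98, 58.4), (98, 57.9), (99, 57.4), (99, 56.9), (100, 56.4), (100, 55.9), (100, 55.5), (101, 55.0), (101, 54.5), (102, 54.1), (102, 53.6), (102, 53.1), (103, 52.7), (103, 52.2), (104, 51.8), (104, 51.3), (105, 50.9), (105, 50.4), (106, 50.0), (106, 49.6), (107, 49.1), (107, 48.7), (108, 48.3), (108, 47.9), (109, 47.5), (109, 47.0), (110, 46.6), (110, 46.2), (111, 45.8), (111, 45.4), (112, 45.1), (113, 44.7), (113, 44.3), (114, 43.9), (114, 43.6), (115, 43.2), (116, 42.8), (116, 4
[... 1012 characters left out ...]
 (-175, 41.5), (-175, 41.8), (-174, 42.2), (-173, 42.5), (-173, 42.9), (-172, 43.2), (-171, 43.6), (-171, 44.0), (-170, 44.3), (-169, 44.7), (-169, 45.1), (-168, 45.5), (-168, 45.9), (-167, 46.3), (-167, 46.7), (-166, 47.1), (-165, 47.5), (-165, 47.9), (-164, 48.3), (-164, 48.8), (-163, 49.2), (-163, 49.6), (-162, 50.0), (-162, 50.5), (-161, 50.9), (-161, 51.4), (-161, 51.8), (-160, 52.3), (-160, 52.7), (-159, 53.2), (-159, 53.6), (-158, 54.1), (-158, 54.6), (-158, 55.0), (-157, 55.5), (-157, 56.0), (-156, 56.5), (-156, 56.9), (-156, 57.4), (-155, 57.9), (-155, 58.4), (-155, 58.9)]
cam [ 573.25174251 -192.13305175  306.41085063] (np.float64(604.3739119276794), np.float64(-213.5627305293009))
```

View pics/w7.png

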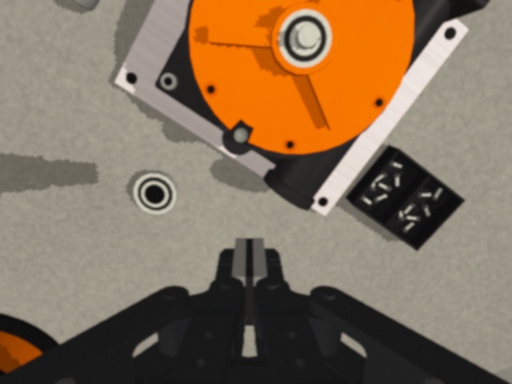

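View pics/td7z.png

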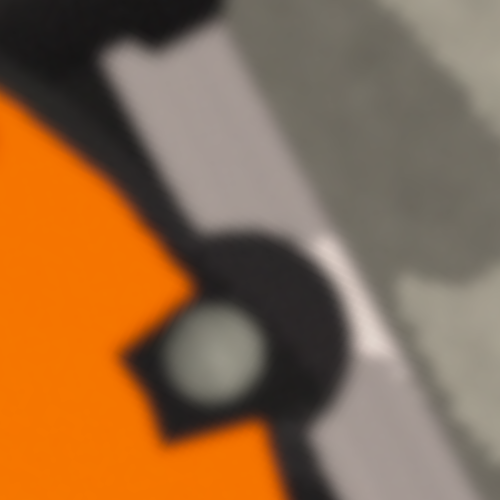

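The view from above is clear. The pin is at -62.4° and the notch midline at -63.3°, so the notch is about 1.1 mm short. I'll nudge it another 1° with the same contact and back off slightly before pressing.

```bash
python3 -m inch '{"xyz":[[0,-5,-40],[0,-10,-85],[10,-10,-131],[40,-10,-131],[65,-10,-131],[75,-10,-131],[75,-10,-128],[75,-10,-127],[75,-10.3,-126.2],[75,-10.3,-126.2],[75,-10.3,-128],[75,-10.3,-128.5]],"turn":[[0,0,0],[0,0,0],[0,0,0],[0,0,0],[0,0,0],[0,0,0],[0,0,0],[0,0,0],[-1,0,0],[-1,0,0],[-1,0,0],[-1,0,0]],"grip":[0,0,0,0,0,0,0,0,0,0,0,0]}'
python3 - <<'E'
from h import *
s=optics.snapshot("side")
C=(561.7,-151.3)
im=topdown(s,C,86.,100,3); cv2.imwrite("pics/td8.png",im[:,:,::-1])
o=arm.get_obs();print(o["tool_pos"],o["eef_rot"].round(4),o["force"])
E
```

```text
time: 10.55
tool_pos: [523.0, -178.0, 106.9]
eef_rot: [[0.002, 0.46, 0.888], [-0.001, 0.888, -0.46], [-1.0, 0.0, 0.002]]
force: [0.2, -0.2, 0.1]
opening: -0.0
[ 522.90958354 -177.92789498  106.86084299] [[ 1.400e-03  4.600e-01  8.879e-01]
 [-6.000e-04  8.879e-01 -4.600e-01]
 [-1.000e+00  1.000e-04  1.500e-03]] [ 0.49435123 -0.31767894  0.74186507]
```

View pics/td8.png

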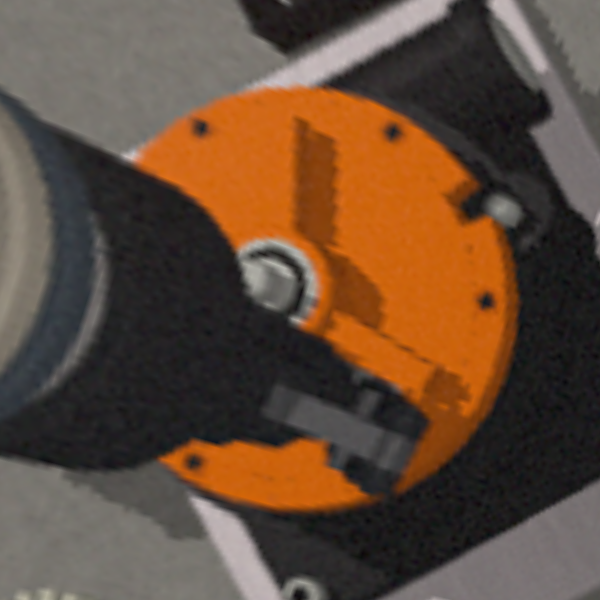

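The cover moved about 1.5°, so the notch is now within about 0.6° of the pin. I'll press gently in steps.

```bash
python3 -m inch '{"xyz":[[1.5,0,0],[3,0,0],[4,0,0],[5,0,0],[6,0,0],[6,0,0]],"turn":[[0,0,0],[0,0,0],[0,0,0],[0,0,0],[0,0,0],[0,0,0]],"grip":[0,0,0,0,0,0]}'
```

```text
time: 11.2
tool_pos: [522.8, -177.9, 100.7]
eef_rot: [[0.001, 0.46, 0.888], [-0.0, 0.888, -0.46], [-1.0, 0.0, 0.001]]
force: [-1.3, 1.2, 5.0]
opening: 0.1
```

```bash
python3 -m inch '{"xyz":[[1,0,0],[2,0,0],[3,0,0],[3,0,0]],"turn":[[0,0,0],[0,0,0],[0,0,0],[0,0,0]],"grip":[0,0,0,0]}'
```

```text
time: 11.6
tool_pos: [522.8, -177.9, 97.7]
eef_rot: [[0.001, 0.46, 0.888], [-0.0, 0.888, -0.46], [-1.0, 0.0, 0.001]]
force: [-1.0, 0.0, 4.8]
opening: 0.3
```

At 5 mm down it is already past the depth where the pin would stop it, and the force is still low. I'll keep pressing.

```bash
python3 -m inch '{"xyz":[[1,0,0],[2,0,0],[3,0,0],[3.5,0,0]],"turn":[[0,0,0],[0,0,0],[0,0,0],[0,0,0]],"grip":[0,0,0,0]}'
python3 -m inch '{"xyz":[[0.5,0,0],[1,0,0],[1,0,0]],"turn":[[0,0,0],[0,0,0],[0,0,0]],"grip":[0,0,0]}'
```

```text
time: 12.0
tool_pos: [522.8, -177.9, 94.3]
eef_rot: [[0.001, 0.46, 0.888], [-0.0, 0.888, -0.46], [-1.0, 0.0, 0.001]]
force: [-1.7, 0.7, 6.7]
opening: 0.1
time: 12.3
tool_pos: [522.8, -177.9, 93.3]
eef_rot: [[0.001, 0.46, 0.888], [-0.0, 0.888, -0.46], [-1.0, 0.0, 0.001]]
force: [-1.0, -0.1, 5.9]
opening: 0.2
```

Tip height is about 76.3. I'll go on in small steps until the force rises.

```bash
python3 -m inch '{"xyz":[[0.3,0,0],[0.5,0,0],[0.5,0,0]],"turn":[[0,0,0],[0,0,0],[0,0,0]],"grip":[0,0,0]}'
python3 -m inch '{"xyz":[[0.2,0,0],[0.4,0,0],[0.4,0,0]],"turn":[[0,0,0],[0,0,0],[0,0,0]],"grip":[0,0,0]}'
```

```text
time: 12.6
tool_pos: [522.8, -177.9, 93.2]
eef_rot: [[0.001, 0.46, 0.888], [-0.0, 0.888, -0.46], [-1.0, 0.0, 0.001]]
force: [-2.6, 0.5, 9.6]
opening: 0.1
time: 12.9
tool_pos: [522.9, -178.0, 93.1]
eef_rot: [[0.001, 0.46, 0.888], [-0.0, 0.888, -0.46], [-1.0, -0.0, 0.001]]
force: [-4.0, 0.9, 13.9]
opening: 0.0
```

The tip stopped at 76.1 mm while the force rose to 14 N, so the cover is home. I'll retreat straight up and check from above.

```bash
python3 -m inch '{"xyz":[[-5,0,0],[-25,0,0],[-60,0,0],[-90,0,25],[-90,5,70],[-90,10,110],[-90,10,129],[-90,10,129],[-90,10,129]],"turn":[[0,0,0],[0,0,0],[0,0,0],[0,0,0],[0,0,0],[0,0,0],[0,0,0],[0,0,0],[0,0,0]],"grip":[0,0,0,0,0,0,0,0,0]}'
python3 - <<'E'
from h import *
s=optics.snapshot("wrist");cv2.imwrite("pics/w9.png",s["image"][:,:,::-1])
im=topdown(s,(595.,-211.),76.,25,10); cv2.imwrite("pics/td9z.png",im[:,:,::-1])
s=optics.snapshot("side");cv2.imwrite("pics/side9.png",s["image"][:,:,::-1])
for z in (76.,86.):
    try: meas(s,(265,284),z)
    except Exception as e: print(e)
E
```

```text
time: 13.8
tool_pos: [640.8, -227.9, 181.1]
eef_rot: [[-0.002, 0.46, 0.888], [0.001, 0.888, -0.46], [-1.0, -0.0, -0.002]]
force: [0.6, 0.1, 1.1]
opening: -0.1
circle [ 561.4  -151.17   71.05] dents [(-66, 67.4), (-65, 66.2), (-65, 64.1), (-65, 61.9), (-63, 61.9), (-61, 60.8), (-59, 60.9), (-58, 62.2), (-59, 64.3), (-58, 65.6), (-57, 66.8), (-56, 68.0)]
circle [ 559.03 -156.63   69.69] dents [(-66, 66.1), (-65, 65.0), (-65, 62.8), (-65, 60.7), (-63, 60.7), (-61, 59.6), (-59, 59.8), (-58, 61.0), (-59, 63.1), (-58, 64.3), (-57, 65.5), (-56, 66.7)]
```

View pics/w9.png

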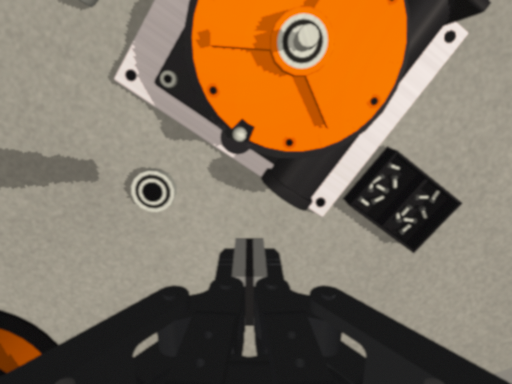

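View pics/td9z.png

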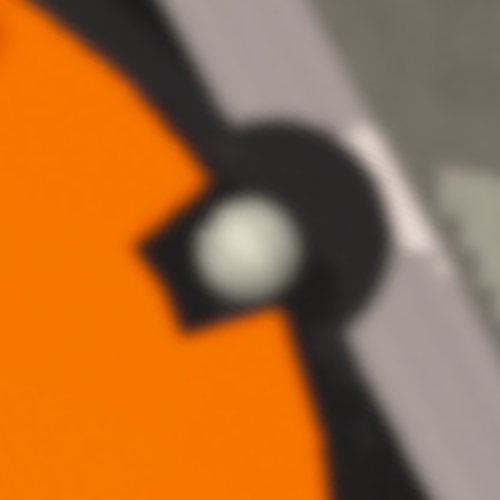

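View pics/side9.png

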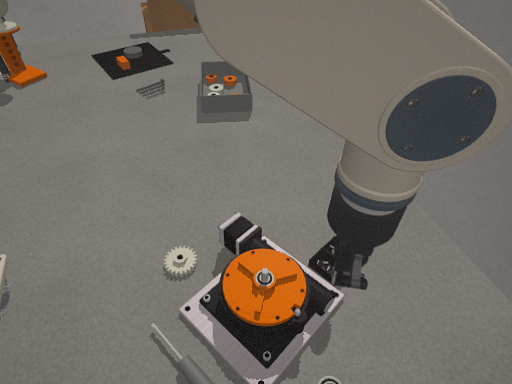

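The pin at (248,248) in the zoomed view sits midway between the notch corners, so it is within 1 mm. The bystanders are where they were and the arm is clear.

```bash
python3 -c "
from workcell import arm
print(arm.get_obs()['force'],arm.get_obs()['qvel'].round(4)); print(arm.job_done())"
```

```text
[-0.16062326  0.79415187  0.08213369] [-0.0005 -0.0075 -0.0006  0.001  -0.0009  0.0003]
the job is handed in; nothing more can be done
None
```

I turned the cover about 159° counter-clockwise by pushing one rib with the closed fingertips. I checked it from above, nudged it about 1° more and pressed it home. The job was handed in at about 14 s.

**Last checks:**
- **Seating:** the fingertips stopped at 76.1 mm, against 76 mm for home, and the press force rose to 14 N. The measured side force while turning was about 3 N.
- **Notch on pin:** in the view from above, the pin sits midway across the notch, within about 1 mm.
- **Bystanders and arm:** all four bystanders look undisturbed by eye; I did not measure their positions. The arm is well clear of everything.

**Disagreements:**
- **Pin angle:** the estimates ranged from -61.5° to -64°. The less accurate side view gave the outer value, so I relied on the view from directly above.
- **Nudge:** it turned the cover about 1.5° rather than 1°, and the final picture shows this did no harm.
- **Final side-view fit:** it put the cover's axis about 2 mm off, which is that camera's usual error here.

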